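# Find and mark the balance point of a gantry beam

## Task

Find the balance point of the aluminium sampler beam: slide it along the blue stand, out over the red fulcrum edge, without lifting it, until it only just tips over by itself and rests lightly on the yellow rubber catch. Leave it tipped like that and seat the orange saddle clip squarely down over the beam, centred right above the fulcrum edge, as the mark. Handle the beam gently and leave everything else on the bench where it is.

Things in the scene. Friction and masses are not known exactly. Their poses are not given: they have to be found in the camera images.
- fulcrum (a point): Middle of the red-banded end edge of the blue fixed stand's bed, at bed-top height, 50 mm above the bench. x: level, outboard, the way the beam is slid and tips; y across; z up. Bed: x = -280 mm to 0, 50 mm wide. On it two guide lips, 6 mm high, 5 mm wide, 28 mm apart inside, from x = -280 to -30 mm.
- beam_mid (a point): Middle (half-way up) of the loose aluminium beam: 340 mm long (x), 24 wide (y), 26 high, 0.45 kg. Starts level on the bed between the lips, x outboard, middle 65 to 85 mm inboard of the edge. Unevenly weighted inside: its unseen balance point lies within 25 mm of the middle, either way. Tipped, its x points about 0.075 rad down and it stays so by its weight.
- beam_end (a point): Centre of the beam's black inboard end face (170 mm from its middle). A finger pushing here also holds this end down by friction: the beam is free to tip only once the finger is off it, and when just past balance it takes up to about half a second to go over. Gentle means under 15 N on the beam.
- catch: Fixed catch, yellow rubber top, on the stand, 110 mm outboard of the fulcrum edge; its top, 20 mm long, 44 wide, is 9 mm below bed height. The tipped beam rests on it; the further it is slid past its tipping point, the harder it presses there (about 0.04 N per mm).
- clip_post (a point): Orange saddle clip, loose, 30 g, starting upright on the bench: an upside-down U, 24 mm long (x), 38 wide (y), legs 16 deep and 28 apart inside, 5 mm roof, on it a grip post 12 (x) by 20 (y), 30 high. This point is the post's centre: 15 mm above the roof's top, 36 above the feet, 20 above the roof's underside. z up; x goes along the beam when seated, either way round.
- vials: Bystander: white vial rack with capped vials, 70 by 110 mm, 50 mm high; origin under its centre.
- amber: Bystander: closed amber bottle, diameter 80 mm, 160 mm high; origin under its centre.
- clear: Bystander: closed clear bottle with red cap, diameter 72 mm, 120 mm high; origin under its centre.
- jar: Bystander: jar, diameter 60 mm, 70 mm high; origin under its centre.
- wrench: Bystander: steel wrench, 150 mm, lying flat along its x.
- driver: Bystander: screwdriver with red handle, 170 mm, lying along its x.
- fittings: Bystander: open grey fittings box, 90 by 70 mm, 30 mm high; origin under its centre.
Things that resemble listed ones, but are neither listed nor needed, are in the scene too. What is meant by the part that bears clip_post is not green, pink or turquoise, and is the smaller of those in its own colour.

How it is judged:
By the outcome, as a careful person would: the job done as asked, in the order asked, and still so for the second after the job is handed in, with the robot touching nothing.
It also fails if it takes over 72 s, if anything falls off the work surface, if the arm or the gripper's body presses on something with over 40 N, if the wrist force passes 120 N, or if a joint passes its speed limit or range.

## Robot

A 7-joint arm with a two-finger parallel gripper is mounted at the origin on the work surface. World frame = base frame: x ahead of the robot, y to its left, z up, the work surface at z = 0. Lengths are in m, angles in rad, forces in N, time in s.
With the tool pointing down it reaches from about 0.425 to 0.925 m from the base axis. Payload 6.8 kg.
Tool frame: the origin (TCP) lies on the centre line of the jaws, within the pads' length; the fingertips stand 17 mm ahead of it and the grasp point (between the pads) lies 2 mm behind it; z points along the fingers, x is the direction in which the jaws open and shut, and the axes are right-handed (so a half turn about z gives the same grasp; the last joint's range is limited). The gripper opens to 85 mm and grips with 20 to 120 N. Pads are 22 mm wide; open, the fingers measure 114 mm over their backs; the gripper's body (76 mm by 85 mm) begins 54 mm behind the grasp point. The pads swing forward as they close: fully open they stand 13 mm farther back than shut.
Start: joints at [1.215, 0.477, 0.022, 1.555, -0.011, 1.109, -0.083], TCP at [0.166, -0.654, 0.248] pointing down, gripper open.
Joint ranges: [-2.96, 2.96], [-0.34, 2.1], [-1.41, 1.46], [0.24, 2.44], [-1.37, 4.51], [0.17, 1.92], [-2.96, 2.96]. Speed limits (rad/s): [2.39, 2.39, 3.14, 3.14, 3.14, 3.14, 3.14].

## Interface

Orientations are given as a rotation vector (axis times angle).
In Python, from bench import r gives the robot as it stands.
- The arm moves only by the tool arm_command, never from a script. Its argument "increments" is a list of rows, each a list of 3 entries, a list of its own where there are three numbers: the shift along the world's x, y, z in m, then the turn, a rotation vector about the world's x, y, z in rad, then the opening in per cent of the stroke, from 0 (shut) to 100 (fully open). A call has 1 to 10 rows; each row is the pose to reach, as a shift and turn from the pose commanded when the call began; what a row does not reach only later rows make up. A row lasts 1/10 s, in which the tool goes at most 50 mm and 8.59 degrees, less where a joint would pass 70% of its speed; a pose out of reach is approached as far as the arm can. A call with a gripper value outside its range is refused whole. The fingers move at their own pace and stop on an object; "newtons" is the grip in N (left out, the last holds). Time passes only in rows, so rows that repeat a pose let the fingers close. It gives the time, the measured TCP pose, the force and the opening at its end, in the units of the state.
- r.get_obs(): the state, without advancing time (a new reading comes with each control period).
- r.grab_frame(name): name is "side" or "top" or "wrist"; returns the picture (400x640x3 uint8, blue, green, red); there is no depth.
- r.camera_model(name): a dict with "camera_matrix" (3x3 intrinsics, pixels), "D" ([k1, k2, p1, p2, k3] as OpenCV has them; the pictures are not rectified), "camera_from_world" (4x4, takes a point from world to camera coordinates). Camera axes: x right, y down, z forward; pixel columns grow to the right and rows downward; lengths in m; the calibration is good to about 2 mm. A picture is of the moment at which its call begins: read the wrist's pose just before it. camera_model takes no time and is no camera call; for the wrist camera it gives the pose at the moment of the call.
- r.hand_in(): hands the job in, once; it reports no verdict.
The state is a dict: "clock": time; "joints": joint angles; "qvel": joint speeds; "tau": joint torques, N m; "tcp_pos": TCP position; "orientation": TCP orientation; "contact_force": force on the tool from outside, world axes, zero at the start; "moment": the same for the moment, N m; "grip_width": finger opening in m.
Only numpy, scipy, OpenCV 4.12 (cv2) and the standard library are available. Lean on these libraries where they do the work, as an engineer would, in place of code of your own. Each camera call takes 0.05 s, during which the arm holds its last target. There are 200 camera calls.

## Working session

There is one attempt and no reset: what is moved stays moved. The work goes in short steps, Python scripts to look and compute and a tool call to move; the robot and the scene stay as the last step left them, time stands still between calls to the robot, and variables do not carry over. Pictures are saved under pics/ and viewed, about 8 in all and at most 12, crops included, and the job is handed in when it is done.

Besides the shell and the picture viewer there is one more tool, called in YAML: its name, and indented under it one key for each argument. arm_command: Moves the arm, as the interface text tells. Its arguments: {"type":"object","properties":{"increments":{"type":"array","items":{"type":"array"}},"newtons":{"type":"number"}},"required":["increments"]}

```bash
mkdir -p pics; python3 - <<'E'
from bench import r
import cv2,numpy as np
print(r.get_obs())
for n in("top","side"):
    cv2.imwrite(f"pics/{n}0.png",r.grab_frame(n))
    m=r.camera_model(n);print(n,m)
E
```

```text
{'clock': 0.0, 'joints': array([ 1.21486068,  0.47779902,  0.02234552,  1.55646182, -0.01150837,
        1.10927817, -0.08311478]), 'qvel': array([-0.00081644,  0.00074829, -0.00106678,  0.00062561, -0.00040455,
        0.0003915 ,  0.0022325 ]), 'tau': array([ 4.36832543e-04, -5.96453118e+01,  1.60778023e+00, -2.81192797e+01,
        1.24076981e-02,  9.36728407e-03, -1.29799949e-05]), 'tcp_pos': array([ 0.16543079, -0.6538358 ,  0.24732214]), 'orientation': array([-2.47817908e+00,  1.92921628e+00,  2.37284700e-03]), 'contact_force': array([ 0.15787684,  0.57090086, -0.49520173]), 'moment': array([-0.01618281, -0.02584753,  0.06525121]), 'grip_width': 0.08531425318761217}
top {'camera_matrix': array([[399.69736866,   0.        , 320.49951471],
       [  0.        , 399.69736866, 195.4637639 ],
       [  0.        ,   0.        ,   1.        ]]), 'D': array([-0.01003523,  0.        ,  0.        ,  0.        ,  0.        ]), 'camera_from_world': array([[-0.02264388, -0.99948362,  0.02279782, -0.01401852],
       [-0.99029856,  0.01929697, -0.13760953,  0.56250139],
       [ 0.13709855, -0.02569266, -0.99022415,  0.91208285],
       [ 0.        ,  0.        ,  0.        ,  1.        ]])}
side {'camera_matrix': array([[419.4025004 ,   0.        , 323.91702518],
       [  0.        , 419.4025004 , 194.28534825],
       [  0.        ,   0.        ,   1.        ]]), 'D': array([0.00789727, 0.        , 0.        , 0.        , 0.        ]), 'camera_from_world': array([[-0.87932436, -0.4761215 ,  0.00984775,  0.47042497],
       [-0.36380969,  0.65827052, -0.65903143,  0.25894953],
       [ 0.30729655, -0.5830851 , -0.75205092,  0.81444194],
       [ 0.        ,  0.        ,  0.        ,  1.        ]])}
```

View pics/top0.png

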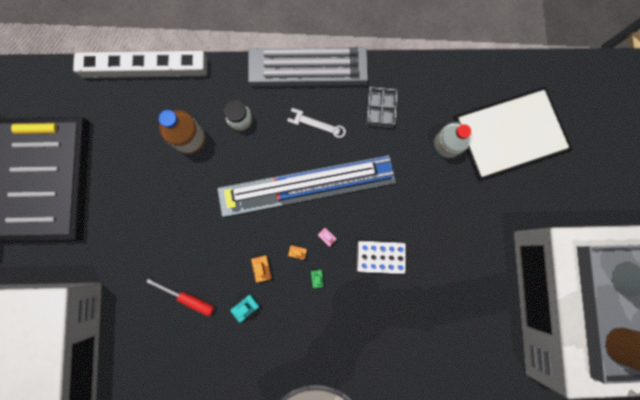

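View pics/side0.png

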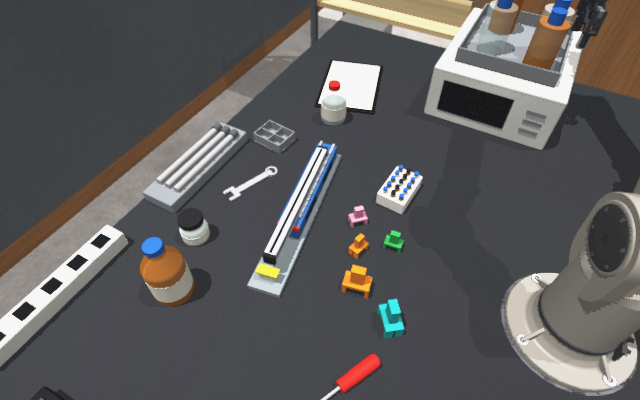

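The top view shows the stand running from (395,170), inboard, to (222,205), where the yellow catch is. The beam lies on it and the red edge is near (278,197). The orange clips are at (298,252), the small one and my target, and (261,268), the large one. The side view agrees, with the small clip at (358,245). I'll zoom in on both.

```bash
cat > h.py <<'E'
from bench import r
import cv2,numpy as np
def ray(m,px):
    p=cv2.undistortPoints(np.array([[px]],float),m["camera_matrix"],m["D"])[0,0]
    T=m["camera_from_world"];R=T[:3,:3]
    return -R.T@T[:3,3],R.T@np.array([p[0],p[1],1])
def onz(m,px,z):
    o,d=ray(m,px);return o+d*(z-o[2])/d[2]
def proj(m,P):
    T=m["camera_from_world"]
    return cv2.projectPoints(np.array(P,float).reshape(-1,1,3),cv2.Rodrigues(T[:3,:3])[0],T[:3,3],m["camera_matrix"],m["D"])[0][:,0]
def blobs(im,lo,hi,amin=15,roi=None):
    k=cv2.inRange(cv2.cvtColor(im,cv2.COLOR_BGR2HSV),np.array(lo),np.array(hi))
    if roi: z=np.zeros_like(k);x0,y0,x1,y1=roi;z[y0:y1,x0:x1]=k[y0:y1,x0:x1];k=z
    n,l,s,c=cv2.connectedComponentsWithStats(k)
    return [(s[i,4],c[i].round(1),cv2.minAreaRect(np.argwhere(l==i)[:,::-1].astype(np.float32))) for i in range(1,n) if s[i,4]>=amin]
E
python3 - <<'E'
from h import *
t=cv2.imread("pics/top0.png");s=cv2.imread("pics/side0.png")
a=cv2.resize(t[145:295,205:405],None,fx=4,fy=4,interpolation=cv2.INTER_CUBIC)
cv2.imwrite("pics/c1.png",a)
b=cv2.resize(s[135:305,240:410],None,fx=3.5,fy=3.5,interpolation=cv2.INTER_CUBIC)
cv2.imwrite("pics/c2.png",b)
for im,n in((t,"top"),(s,"side")):
    m=r.camera_model(n)
    for nm,lo,hi in(("orange",(8,130,90),(19,255,255)),("yellow",(24,130,90),(34,255,255)),("red",(0,130,60),(5,255,255)),("red2",(174,130,60),(180,255,255)),("blue",(100,120,40),(125,255,255))):
        for q in blobs(im,lo,hi,8): print(n,nm,q[0],q[1],[np.round(v,1) for v in q[2]],onz(m,q[1],0.05).round(3))
E
```

```text
top orange 651 [178.9 129.2] [array([178., 128.]), array([28.3, 33.9]), np.float64(45.0)] [0.727 0.309 0.05 ]
top orange 212 [297.1 252.1] [array([297.1, 252.1]), array([17.7, 11.9]), np.float64(14.0)] [0.43  0.031 0.05 ]
top orange 414 [260.8 268.3] [array([260.8, 268.4]), array([25.5, 16.7]), np.float64(78.7)] [0.395 0.115 0.05 ]
top yellow 311 [ 33.1 126.9] [array([ 33. , 126.5]), array([ 7., 44.]), np.float64(90.0)] [0.739 0.655 0.05 ]
top yellow 78 [229.7 199.6] [array([230.2, 198.6]), array([15.9,  6.4]), np.float64(80.5)] [0.555 0.187 0.05 ]
top red 149 [463.4 131.1] [array([463.5, 131. ]), array([12., 13.]), np.float64(90.0)] [ 0.712 -0.376  0.05 ]
top red 424 [195.4 303.4] [array([195.1, 303.3]), array([38.2, 12.7]), np.float64(25.2)] [0.32  0.262 0.05 ]
top red2 14 [180.8 302.4] [array([181. , 302.7]), array([13.6,  1.8]), np.float64(36.0)] [0.323 0.295 0.05 ]
top blue 261 [167.  117.7] [array([167. , 117.5]), array([17., 18.]), np.float64(90.0)] [0.756 0.339 0.05 ]
top blue 141 [383.3 167.3] [array([383.3, 167.2]), array([ 9.2, 15.1]), np.float64(78.7)] [ 0.625 -0.177  0.0
[... 3723 characters left out ...]
3.]), np.float64(90.0)] [ 0.394 -0.183  0.05 ]
side blue 13 [389.2 182.5] [array([389.5, 182.5]), array([3., 3.]), np.float64(0.0)] [ 0.437 -0.144  0.05 ]
side blue 13 [408.8 184.2] [array([408.8, 183.9]), array([3.1, 3.6]), np.float64(26.6)] [ 0.395 -0.161  0.05 ]
side blue 12 [385.2 187.9] [array([385.3, 187.8]), array([2.8, 3.5]), np.float64(45.0)] [ 0.439 -0.123  0.05 ]
side blue 12 [405.2 189.6] [array([405.5, 189.5]), array([3., 3.]), np.float64(0.0)] [ 0.396 -0.141  0.05 ]
side blue 14 [401.3 195.4] [array([401.5, 195.5]), array([3., 3.]), np.float64(90.0)] [ 0.397 -0.12   0.05 ]
side blue 373 [152.4 246.7] [array([152., 247.]), array([20., 22.]), np.float64(90.0)] [0.797 0.262 0.05 ]
```

View pics/c1.png

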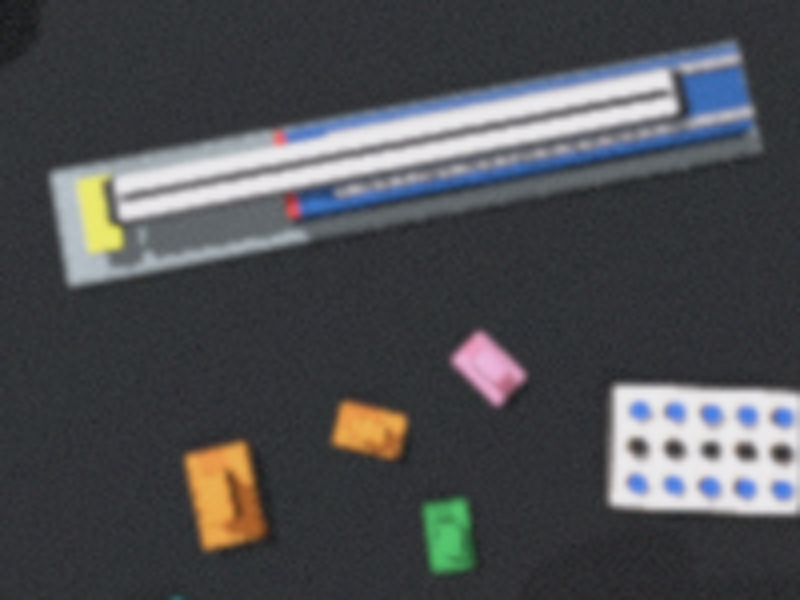

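View pics/c2.png

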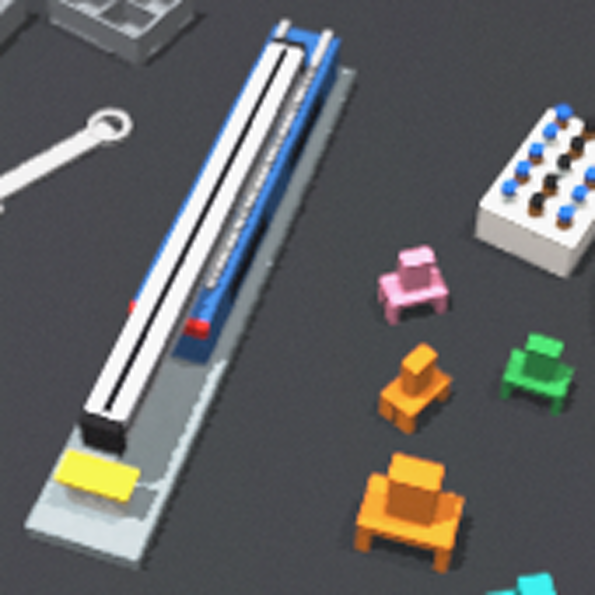

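The crops confirm it. In the top crop (4x, offset 205,145) the red band is at (279,138) and (292,206), the beam top runs from (112..120,175..220) to (672..680,68..115), and the small orange clip is at (370,430). In the side crop the near red corner is at (198,327) and the outboard face of the beam at (103,430). Next I'll compute poses and check them across the two views.

```bash
python3 - <<'E'
from h import *
mt,ms=r.camera_model("top"),r.camera_model("side")
T=lambda x,y,z:onz(mt,(205+(x+.5)/4-.5,145+(y+.5)/4-.5),z)
S=lambda x,y,z:onz(ms,(240+(x+.5)/3.5-.5,135+(y+.5)/3.5-.5),z)
b=[T(112,175,.076),T(120,220,.076),T(672,68,.076),T(680,115,.076)]
o=(b[0]+b[1])/2;i=(b[2]+b[3])/2;L=o-i
print("beam top view o,i",o.round(4),i.round(4),np.linalg.norm(L),np.degrees(np.arctan2(L[1],L[0])))
b=[S(84,408,.076),S(126,420,.076),S(272,42,.076),S(303,47,.076)]
o2=(b[0]+b[1])/2;i2=(b[2]+b[3])/2;L2=o2-i2
print("side",o2.round(4),i2.round(4),np.linalg.norm(L2),np.degrees(np.arctan2(L2[1],L2[0])))
t=cv2.imread("pics/top0.png");s=cv2.imread("pics/side0.png")
u=L[:2]/np.hypot(*L[:2]);n=np.array([-u[1],u[0]])
for im,m,roi in((t,mt,(265,170,290,205)),(s,ms,(270,215,305,240))):
    for lo,hi in(((0,90,50),(8,255,255)),((170,90,50),(180,255,255))):
        for q in blobs(im,lo,hi,2,roi):
            p=onz(m,q[1],.05);print("red",q[0],q[1],p.round(4),"along",p[:2]@u,"across",p[:2]@n)
print("beam across",o[:2]@n,i[:2]@n,"side",o2[:2]@n,i2[:2]@n,"along",o[:2]@u,i[:2]@u,o2[:2]@u,i2[:2]@u)
print("bed inb corners",[ (T(x,y,.05)[:2]@u,T(x,y,.05)[:2]@n) for x,y in((737,43),(752,130))])
# clip: top roof corners at z=.021, and mask
c=[T(x,y,.021) for x,y in((343,400),(408,413),(402,460),(331,447))]
print("clip corners",np.round(c,4),"mean",np.mean(c,0))
# triangulate blob centroid
(o1,d1),(o3,d3)=ray(mt,(297.1,252.1)),ray(ms,(357.6,246.4))
k=np.linalg.lstsq(np.c_[d1,-d3],o3-o1,rcond=None)[0];print("tri",o1+k[0]*d1,o3+k[1]*d3)
# post top in side: crop corners (403,360)(420,345)(438,350)(422,366)
print("post top side",S(420,354,.051)); 
E
```

```text
beam top view o,i [0.5642 0.1729 0.076 ] [ 0.62   -0.1495  0.076 ] 0.3271061936685326 99.8161960105039
side [0.5652 0.1715 0.076 ] [ 0.6226 -0.1492  0.076 ] 0.32584012276899393 100.14269433756185
red 6 [274.5 179. ] [0.6019 0.0821 0.05  ] along -0.02174223742039665 across -0.6070725972588927
red 15 [277.3 196.3] [0.5606 0.0758 0.05  ] along -0.02087651288261452 across -0.5652769133794853
red 4 [277.2 222. ] [0.6062 0.0835 0.05  ] along -0.021089019842296015 across -0.6115243166974434
red 21 [295.5 228.2] [0.5626 0.0786 0.05  ] along -0.0184271661930753 across -0.5677751447859912
red 3 [295. 226.] [0.5666 0.0741 0.05  ] along -0.023590367951213883 across -0.5709341468643745
red 4 [298.8 227.8] [0.5569 0.0743 0.05  ] along -0.021745642016524326 across -0.5614392489869886
red 7 [295.  230.3] [0.5607 0.084  0.05  ] along -0.012856575390351553 across -0.5667660152598771
beam across -0.5854199926104903 -0.5854199926104903 side -0.5862165128294858 -0.5880732932085112 along 0.07413638253843854 -0.2529698111300941 0.07266755676634526 -0.25316727558393787
bed inb corners [(np.float64(-0.30035252234348797), np.float64(-0.6120686148372688)), (np.float64(-0.29770264674133584), np.float64(-0.5586621497304983))]
clip corners [[0.4478 0.0481 0.021 ]
 [0.4393 0.0095 0.021 ]
 [0.4117 0.0136 0.021 ]
 [0.4203 0.0555 0.021 ]] mean [0.42980138 0.03168142 0.021     ]
tri [0.42983538 0.03256314 0.01456562] [0.43317145 0.03369549 0.01459908]
post top side [0.43261341 0.03071024 0.051     ]
```

```bash
python3 - <<'E'
from h import *
mt,ms=r.camera_model("top"),r.camera_model("side")
for p in((430,103),(535,142),(572,118)):print("side z0",p,onz(ms,p,0).round(3))
for p in((440,58),(550,88)):print("side top?",p,[onz(ms,p,z).round(3) for z in(.1,.15,.2)])
for p in((530,388),(520,235)):print("top",p,[onz(mt,p,z).round(3) for z in(0,.1,.15,.2)])
print(proj(ms,[r.get_obs()["tcp_pos"]]),proj(mt,[r.get_obs()["tcp_pos"]]))
cv2.imwrite("pics/w0.png",r.grab_frame("wrist"))
E
```

```text
side z0 (430, 103) [ 0.468 -0.559  0.   ]
side z0 (535, 142) [ 0.153 -0.53   0.   ]
side z0 (572, 118) [ 0.077 -0.693  0.   ]
side top? (440, 58) [array([ 0.489, -0.648,  0.1  ]), array([ 0.472, -0.561,  0.15 ]), array([ 0.455, -0.474,  0.2  ])]
side top? (550, 88) [array([ 0.172, -0.647,  0.1  ]), array([ 0.178, -0.561,  0.15 ]), array([ 0.184, -0.474,  0.2  ])]
top (530, 388) [array([ 0.099, -0.511, -0.   ]), array([ 0.133, -0.459,  0.1  ]), array([ 0.15 , -0.433,  0.15 ]), array([ 0.167, -0.407,  0.2  ])]
top (520, 235) [array([ 0.459, -0.519,  0.   ]), array([ 0.456, -0.466,  0.1  ]), array([ 0.455, -0.44 ,  0.15 ]), array([ 0.453, -0.414,  0.2  ])]
[[577.51886881  37.55130706]] [[679.45403758 392.44415665]]
```

View pics/w0.png

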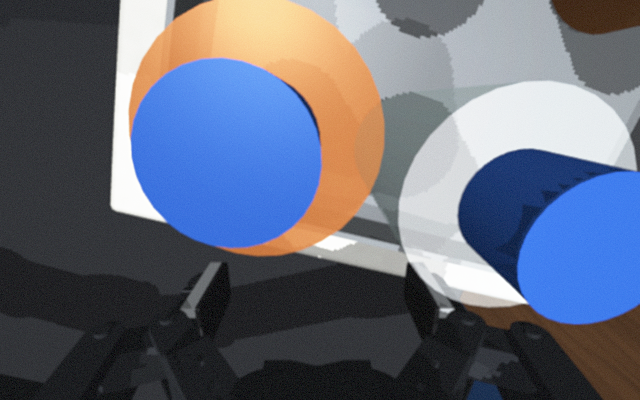

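The arm starts beside the oven (about 0.17 m high, x 0.15 to 0.47, y < -0.53), with two tall bottles in the tray ahead of the gripper. I'll retreat along +y first, then cross to the beam's inboard end.

arm_command:
  increments:
    - [[0.0, 0.05, 0.01], [0, 0, 0], 0]
    - [[0.0, 0.1, 0.02], [0, 0, 0], 0]
    - [[0.0, 0.15, 0.02], [0, 0, 0], 0]
    - [[0.0, 0.2, 0.02], [0, 0, 0], 0]
    - [[0.0, 0.235, 0.02], [0, 0, 0], 0]
    - [[0.04, 0.256, 0.02], [0, 0, 0], 0]
    - [[0.085, 0.278, 0.02], [0, 0, 0], 0]
    - [[0.13, 0.3, 0.02], [0, 0, 0], 0]
    - [[0.175, 0.323, 0.02], [0, 0, 0], 0]
    - [[0.22, 0.346, 0.0], [0, 0, -0.07], 0]
  newtons: 40

```text
clock: 1.15
tcp_pos: [0.3845, -0.31, 0.2521]
orientation: [-2.409, 2.016, -0.008]
contact_force: [0.0, -1.6, 0.2]
grip_width: 0.0
```

```bash
python3 - <<'E'
from h import *
o=r.get_obs();print(o["clock"],o["tcp_pos"],o["orientation"],o["contact_force"])
E
```

```text
1.15 [ 0.38449821 -0.31000482  0.25205203] [-2.40871159  2.01602182 -0.00811198] [ 0.04373298 -1.58730906  0.23309218]
```

arm_command:
  increments:
    - [[0.045, 0.022, -0.01], [0, 0, 0], 0]
    - [[0.09, 0.044, -0.02], [0, 0, 0], 0]
    - [[0.135, 0.066, -0.03], [0, 0, 0], 0]
    - [[0.18, 0.088, -0.05], [0, 0, 0], 0]
    - [[0.225, 0.106, -0.07], [0, 0, 0], 0]
    - [[0.242, 0.112, -0.1], [0, 0, 0], 0]
    - [[0.242, 0.112, -0.13], [0, 0, 0], 0]
    - [[0.242, 0.112, -0.13], [0, 0, 0], 0]
    - [[0.242, 0.112, -0.13], [0, 0, 0], 0]
    - [[0.242, 0.112, -0.13], [0, 0, 0], 0]

```text
clock: 2.15
tcp_pos: [0.6239, -0.1996, 0.1221]
orientation: [-2.408, 2.017, -0.004]
contact_force: [-0.0, -0.1, 0.7]
grip_width: -0.0
```

```bash
python3 - <<'E'
from h import *
o=r.get_obs();print(o["clock"],o["tcp_pos"],o["orientation"],o["contact_force"])
t=r.grab_frame("top");w=r.grab_frame("wrist")
a=cv2.resize(t[130:220,320:430],(400,330),interpolation=2);w=cv2.resize(w,(400,250))
cv2.imwrite("pics/p1.png",np.vstack([a,w]))
E
```

```text
2.15 [ 0.62393938 -0.19956501  0.12213835] [-2.40803951  2.01653036 -0.00400193] [-0.01679413 -0.06726397  0.74913429]
```

View pics/p1.png

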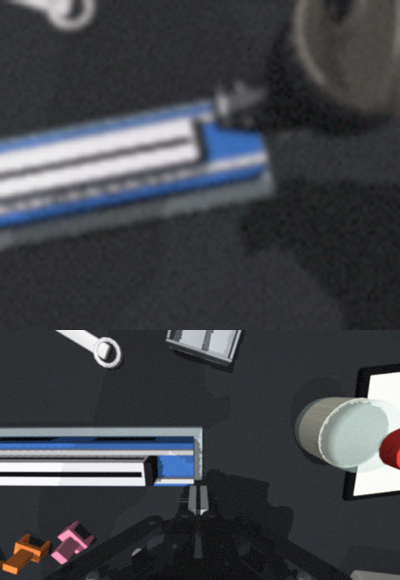

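The top half shows the closed fingers just outboard of the beam's end and over the bed. The wrist half shows the black end of the beam at about (150,470) in the mosaic and the fingertips at (198,490). I'll measure the end from the wrist view.

```bash
python3 - <<'E'
from h import *
m=r.camera_model("wrist");w=r.grab_frame("wrist")
print(r.get_obs()["tcp_pos"])
p1=onz(m,(248,200+7),.076);p2=onz(m,(250,235),.076)
W=lambda x,y,z:onz(m,((x+.5)*1.6-.5,(y-330+.5)*1.6-.5),z)
u=np.array([-.1724,.985]);n=np.array([-u[1],u[0]])
for nm,x,y,z in(("end near cam",158,457,.076),("end far",152,484,.076),("white end a",152,458,.076),("white end b",145,485,.076),("left a",0,462,.076),("left b",0,486,.076),("bed corner",194,437,.05),("bed corner2",195,483,.05)):
    p=W(x,y,z);print(nm,p.round(4),p[:2]@u,p[:2]@n)
print("tcp",r.get_obs()["tcp_pos"][:2]@u,r.get_obs()["tcp_pos"][:2]@n, proj(m,[r.get_obs()["tcp_pos"]]))
cv2.imwrite("pics/w1.png",cv2.resize(w[130:310,0:360],None,fx=2.2,fy=2.2,interpolation=2))
E
```

```text
[ 0.62399703 -0.19936242  0.12214023]
end near cam [ 0.6414 -0.1578  0.076 ] -0.26605040986969003 -0.6045649696370429
end far [ 0.6122 -0.1551  0.076 ] -0.25828123177122775 -0.5762969175080154
white end a [ 0.6394 -0.1523  0.076 ] -0.260295754442515 -0.6035572226067718
white end b [ 0.6099 -0.1483  0.076 ] -0.25122083418798874 -0.5751745976790017
left a [ 0.6093 -0.0059  0.076 ] -0.11086755704578541 -0.5991752233453864
left b [ 0.5822 -0.0018  0.076 ] -0.10214577826319776 -0.5731345779384243
bed corner [ 0.6605 -0.1887  0.05  ] -0.29970238986065384 -0.6181008450759597
bed corner2 [ 0.6081 -0.1988  0.05  ] -0.3006303108235181 -0.5646734719224812
tcp -0.3039490688309638 -0.5802669955145319 [[317.46652603 283.20450401]]
```

View pics/w1.png

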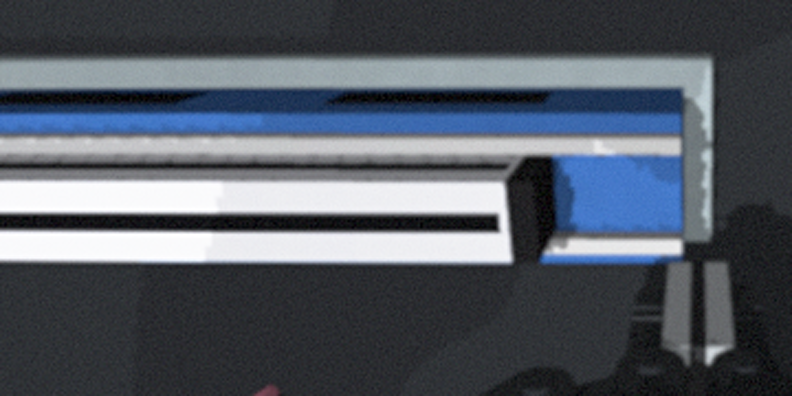

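arm_command:
  increments:
    - [[0.006, 0.001, -0.03], [0, 0, 0], 0]
    - [[0.006, 0.001, -0.047], [0, 0, 0], 0]
    - [[0.006, 0.001, -0.047], [0, 0, 0], 0]
    - [[0.0045, 0.01, -0.047], [0, 0, 0], 0]
    - [[0.003, 0.018, -0.047], [0, 0, 0], 0]
    - [[0.002, 0.023, -0.047], [0, 0, 0], 0]
    - [[0.0015, 0.027, -0.047], [0, 0, 0], 0]
    - [[0.001, 0.0305, -0.047], [0, 0, 0], 0]
    - [[0.0005, 0.034, -0.047], [0, 0, 0], 0]
    - [[0.0, 0.0375, -0.047], [0, 0, 0], 0]

```text
clock: 3.3
tcp_pos: [0.6238, -0.1624, 0.0737]
orientation: [2.408, -2.017, 0.003]
contact_force: [0.2, -4.5, 2.5]
grip_width: 0.0001
```

```bash
cat > chk.py <<'E'
from h import *
import sys
mt=r.camera_model("top");u=np.array([-.1724,.985]);n=np.array([-u[1],u[0]])
o=r.get_obs();t=r.grab_frame("top");s=r.grab_frame("side")
print("clock",o["clock"],"tcp",o["tcp_pos"].round(4),"along/across",(o["tcp_pos"][:2]@u).round(4),(o["tcp_pos"][:2]@n).round(4),"F",o["contact_force"].round(2))
# outboard end of the white beam top along its two half-strips (z .076), both views
for nm,im in(("top",t),("side",s)):
    m=r.camera_model(nm);g=cv2.cvtColor(im,cv2.COLOR_BGR2GRAY).astype(np.float32);al=np.arange(0.04,0.22,.0005);out=[]
    for ac in(-.5795,-.5925):
        P=np.c_[al[:,None]*u+ac*n,np.full(len(al),.076)];px=proj(m,P).astype(np.float32)
        v=cv2.remap(g,px[:,0].reshape(1,-1),px[:,1].reshape(1,-1),1)[0]
        th=(v[:10].mean()+40)/2;i=np.argmax(v<th);out.append(round(float(al[i]),4))
    print(nm,"white end along",out)
cv2.imwrite("pics/last_top.png",t);cv2.imwrite("pics/last_side.png",s)
E
python3 chk.py
```

```text
clock 3.3 tcp [ 0.6238 -0.1624  0.0737] along/across -0.2675 -0.5865 F [ 0.22 -4.55  2.48]
top white end along [0.0795, 0.0795]
side white end along [0.0795, 0.08]
```

Contact made at 4.5 N, and the beam moved 5.5 mm. I'll slide it on slowly to just short of the earliest possible tipping point.

arm_command:
  increments:
    - [[-0.0005, 0.0045, 0], [0, 0, 0], 0]
    - [[-0.0015, 0.009, 0], [0, 0, 0], 0]
    - [[-0.0023, 0.0135, 0], [0, 0, 0], 0]
    - [[-0.003, 0.018, 0], [0, 0, 0], 0]
    - [[-0.0038, 0.0225, 0], [0, 0, 0], 0]
    - [[-0.0045, 0.027, 0], [0, 0, 0], 0]
    - [[-0.0052, 0.0305, 0], [0, 0, 0], 0]
    - [[-0.0056, 0.0335, 0], [0, 0, 0], 0]
    - [[-0.0056, 0.0335, 0], [0, 0, 0], 0]
    - [[-0.0056, 0.0335, 0], [0, 0, 0], 0]

```text
clock: 4.4
tcp_pos: [0.6174, -0.1265, 0.0727]
orientation: [-2.41, 2.014, 0.002]
contact_force: [0.5, -1.3, 0.4]
grip_width: -0.0003
```

```bash
python3 chk.py
```

```text
clock 4.4 tcp [ 0.6174 -0.1265  0.0727] along/across -0.2311 -0.5864 F [ 0.53 -1.33  0.44]
top white end along [0.116, 0.116]
side white end along [0.116, 0.1155]
```

arm_command:
  increments:
    - [[-0.0003, 0.002, 0], [0, 0, 0], 0]
    - [[-0.0003, 0.002, 0], [0, 0, 0], 0]
    - [[0.0003, -0.002, 0], [0, 0, 0], 0]
    - [[0.0003, -0.002, 0], [0, 0, 0], 0]
    - [[0.0003, -0.002, 0], [0, 0, 0], 0]
    - [[0.0003, -0.002, 0], [0, 0, 0], 0]
    - [[0.0003, -0.002, 0], [0, 0, 0], 0]
    - [[0.0003, -0.002, 0], [0, 0, 0], 0]
    - [[0.0003, -0.002, 0], [0, 0, 0], 0]

```text
clock: 5.4
tcp_pos: [0.6181, -0.1295, 0.0732]
orientation: [-2.41, 2.015, -0.0]
contact_force: [-0.0, 0.2, -0.6]
grip_width: -0.0001
```

```bash
python3 chk.py
```

```text
clock 5.4 tcp [ 0.6181 -0.1295  0.0732] along/across -0.2341 -0.5865 F [-0.01  0.19 -0.63]
top white end along [0.1175, 0.117]
side white end along [0.1165, 0.1165]
```

arm_command:
  increments:
    - [[-0.0003, 0.002, 0], [0, 0, 0], 0]
    - [[-0.0007, 0.004, 0], [0, 0, 0], 0]
    - [[-0.001, 0.006, 0], [0, 0, 0], 0]
    - [[-0.001, 0.006, 0], [0, 0, 0], 0]
    - [[-0.0003, 0.002, 0], [0, 0, 0], 0]
    - [[-0.0003, 0.002, 0], [0, 0, 0], 0]
    - [[-0.0003, 0.002, 0], [0, 0, 0], 0]
    - [[-0.0003, 0.002, 0], [0, 0, 0], 0]
    - [[-0.0003, 0.002, 0], [0, 0, 0], 0]
    - [[-0.0003, 0.002, 0], [0, 0, 0], 0]

```text
clock: 6.5
tcp_pos: [0.6178, -0.1274, 0.0731]
orientation: [-2.41, 2.015, 0.0]
contact_force: [0.5, 0.0, 0.7]
grip_width: 0.0001
```

```bash
python3 chk.py
```

```text
clock 6.5 tcp [ 0.6178 -0.1274  0.0731] along/across -0.232 -0.5865 F [0.52 0.01 0.74]
top white end along [0.1185, 0.1185]
side white end along [0.1185, 0.1185]
```

arm_command:
  increments:
    - [[-0.0003, 0.002, 0], [0, 0, 0], 0]
    - [[-0.0007, 0.004, 0], [0, 0, 0], 0]
    - [[-0.001, 0.006, 0], [0, 0, 0], 0]
    - [[-0.001, 0.006, 0], [0, 0, 0], 0]
    - [[-0.0003, 0.002, 0], [0, 0, 0], 0]
    - [[-0.0003, 0.002, 0], [0, 0, 0], 0]
    - [[-0.0003, 0.002, 0], [0, 0, 0], 0]
    - [[-0.0003, 0.002, 0], [0, 0, 0], 0]
    - [[-0.0003, 0.002, 0], [0, 0, 0], 0]
    - [[-0.0003, 0.002, 0], [0, 0, 0], 0]

```text
clock: 7.6
tcp_pos: [0.6175, -0.1253, 0.0731]
orientation: [-2.41, 2.015, 0.0]
contact_force: [-0.4, 0.8, -0.1]
grip_width: 0.0001
```

```bash
python3 chk.py
```

```text
clock 7.6 tcp [ 0.6175 -0.1253  0.0731] along/across -0.2299 -0.5866 F [-0.43  0.84 -0.11]
top white end along [0.121, 0.121]
side white end along [0.1205, 0.12]
```

arm_command:
  increments:
    - [[-0.0003, 0.002, 0], [0, 0, 0], 0]
    - [[-0.0007, 0.004, 0], [0, 0, 0], 0]
    - [[-0.001, 0.006, 0], [0, 0, 0], 0]
    - [[-0.001, 0.006, 0], [0, 0, 0], 0]
    - [[-0.0003, 0.002, 0], [0, 0, 0], 0]
    - [[-0.0003, 0.002, 0], [0, 0, 0], 0]
    - [[-0.0003, 0.002, 0], [0, 0, 0], 0]
    - [[-0.0003, 0.002, 0], [0, 0, 0], 0]
    - [[-0.0003, 0.002, 0], [0, 0, 0], 0]
    - [[-0.0003, 0.002, 0], [0, 0, 0], 0]

```text
clock: 8.7
tcp_pos: [0.6172, -0.1234, 0.0731]
orientation: [-2.41, 2.015, 0.0]
contact_force: [0.6, 0.3, 0.0]
grip_width: 0.0002
```

```bash
python3 chk.py
```

```text
clock 8.7 tcp [ 0.6172 -0.1234  0.0731] along/across -0.2279 -0.5866 F [0.62 0.34 0.05]
top white end along [0.1225, 0.1225]
side white end along [0.122, 0.123]
```

arm_command:
  increments:
    - [[-0.0003, 0.002, 0], [0, 0, 0], 0]
    - [[-0.0007, 0.004, 0], [0, 0, 0], 0]
    - [[-0.001, 0.006, 0], [0, 0, 0], 0]
    - [[-0.001, 0.006, 0], [0, 0, 0], 0]
    - [[-0.0003, 0.002, 0], [0, 0, 0], 0]
    - [[-0.0003, 0.002, 0], [0, 0, 0], 0]
    - [[-0.0003, 0.002, 0], [0, 0, 0], 0]
    - [[-0.0003, 0.002, 0], [0, 0, 0], 0]
    - [[-0.0003, 0.002, 0], [0, 0, 0], 0]
    - [[-0.0003, 0.002, 0], [0, 0, 0], 0]

```text
clock: 9.8
tcp_pos: [0.6169, -0.1214, 0.0731]
orientation: [-2.41, 2.015, 0.0]
contact_force: [-0.2, -0.1, 0.4]
grip_width: 0.0002
```

```bash
python3 chk.py
```

```text
clock 9.8 tcp [ 0.6169 -0.1214  0.0731] along/across -0.2259 -0.5867 F [-0.18 -0.12  0.41]
top white end along [0.125, 0.1245]
side white end along [0.124, 0.1245]
```

arm_command:
  increments:
    - [[-0.0003, 0.002, 0], [0, 0, 0], 0]
    - [[-0.0007, 0.004, 0], [0, 0, 0], 0]
    - [[-0.001, 0.006, 0], [0, 0, 0], 0]
    - [[-0.001, 0.006, 0], [0, 0, 0], 0]
    - [[-0.0003, 0.002, 0], [0, 0, 0], 0]
    - [[-0.0003, 0.002, 0], [0, 0, 0], 0]
    - [[-0.0003, 0.002, 0], [0, 0, 0], 0]
    - [[-0.0003, 0.002, 0], [0, 0, 0], 0]
    - [[-0.0003, 0.002, 0], [0, 0, 0], 0]
    - [[-0.0003, 0.002, 0], [0, 0, 0], 0]

```text
clock: 10.9
tcp_pos: [0.6166, -0.1194, 0.0731]
orientation: [-2.41, 2.015, 0.0]
contact_force: [-0.5, -0.4, 0.2]
grip_width: -0.0001
```

```bash
python3 chk.py
```

```text
clock 10.9 tcp [ 0.6166 -0.1194  0.0731] along/across -0.2239 -0.5868 F [-0.51 -0.43  0.25]
top white end along [0.1255, 0.1255]
side white end along [0.1325, 0.1325]
```

The side view jumped 8 mm while the top view moved only 1 mm, so the beam seems to have tipped. I'll check by picture.

```bash
python3 chk.py; python3 - <<'E'
from h import *
s=cv2.imread("pics/last_side.png");t=cv2.imread("pics/last_top.png")
cv2.imwrite("pics/p2.png",np.hstack([cv2.resize(s[130:300,240:400],(480,510),interpolation=2),cv2.resize(t[150:240,210:310],(320,510//2),interpolation=2).repeat(2,0)[:510]]))
E
```

```text
clock 11.0 tcp [ 0.6166 -0.1195  0.0731] along/across -0.224 -0.5868 F [ 0.32  0.23 -0.08]
top white end along [0.126, 0.1255]
side white end along [0.133, 0.1325]
```

View pics/p2.png

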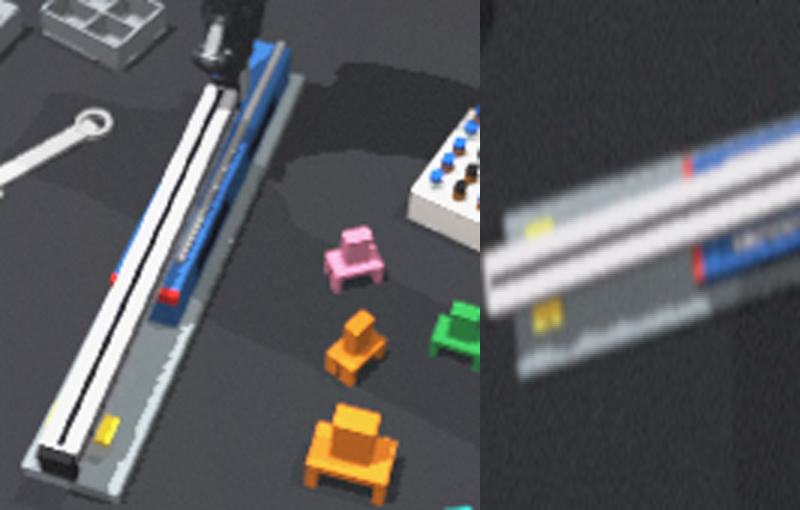

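It has tipped. The beam lies over the yellow catch with its end at mosaic (58,455), the inboard end is raised, and the finger is clear. Now I'll back off, rise, and turn toward the small orange clip.

arm_command:
  increments:
    - [[0.003, -0.015, 0.0], [0, 0, 0], 0]
    - [[0.003, -0.015, 0.02], [0, 0, 0], 0]
    - [[0.003, -0.015, 0.07], [0, 0, 0], 0]
    - [[-0.02, -0.005, 0.1], [0, 0, 0.14], 0]
    - [[-0.06, 0.02, 0.11], [0, 0, 0.29], 20]
    - [[-0.1, 0.06, 0.11], [0, 0, 0.44], 40]
    - [[-0.14, 0.1, 0.1], [0, 0, 0.59], 40]
    - [[-0.17, 0.13, 0.09], [0, 0, 0.74], 40]
    - [[-0.186, 0.145, 0.08], [0, 0, 0.89], 40]
    - [[-0.186, 0.15, 0.08], [0, 0, 1.04], 40]

```text
clock: 12.1
tcp_pos: [0.427, 0.0314, 0.1522]
orientation: [3.094, -0.536, -0.005]
contact_force: [0.9, -0.2, 0.2]
grip_width: 0.0341
```

arm_command:
  increments:
    - [[0, 0, 0], [0, 0, 0.14], 40]
    - [[0, 0, 0], [0, 0, 0.14], 40]
    - [[0, 0, 0], [0, 0, 0.14], 40]
    - [[0, 0, 0], [0, 0, 0.14], 40]
    - [[0, 0, 0], [0, 0, 0.14], 40]

```text
clock: 12.6
tcp_pos: [0.4308, 0.0302, 0.1532]
orientation: [3.123, -0.337, 0.0]
contact_force: [-0.5, -0.3, -0.7]
grip_width: 0.0342
```

```bash
python3 - <<'E'
from h import *
o=r.get_obs();m=r.camera_model("wrist");w=r.grab_frame("wrist");cv2.imwrite("pics/w2.png",w)
p=o["tcp_pos"];rv=o["orientation"];print(o["clock"],p,"yaw",np.degrees(2*np.arctan2(rv[1],rv[0])),rv,o["grip_width"],o["joints"].round(2))
print(proj(m,[p]))
for q in blobs(w,(8,130,60),(19,255,255),200): print(q[0],q[1],q[2],onz(m,q[1],.03).round(4))
E
```

```text
12.6 [0.43081372 0.03016133 0.15317823] yaw -12.333273508098207 [ 3.12338152e+00 -3.37467728e-01  2.57818997e-04] 0.03417910289479445 [ 0.37  0.28 -0.66  2.17  0.24  0.77 -0.66]
[[316.81747024 283.64912968]]
2408 [249.1 105.2] ((248.5000457763672, 104.00001525878906), (49.64070510864258, 73.34302520751953), 63.43495178222656) [0.3966 0.1182 0.03  ]
1441 [315.8 192.1] ((316.0, 193.0), (50.0, 30.0), 90.0) [0.4319 0.0387 0.03  ]
```

View pics/w2.png

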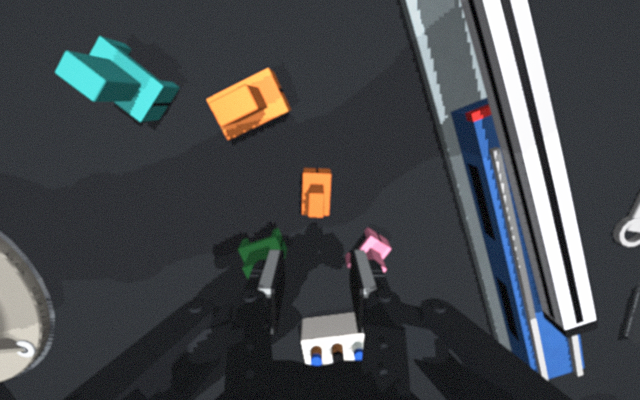

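The clip is at (302–331, 168–219), square with the jaws. The tipped beam and the red edge at (478,113) are also in view. I'll refine both from this picture.

```bash
python3 - <<'E'
from h import *
m=r.camera_model("wrist");w=cv2.imread("pics/w2.png")
g=cv2.cvtColor(w,cv2.COLOR_BGR2GRAY);print("col",g[160:226,313:320].mean(1).round().astype(int))
for y in(172,178,200,210):print(y,g[y,296:338])
t=np.radians(-12.33);X=np.array([np.cos(t),np.sin(t)]);Y=np.array([-X[1],X[0]])
p=r.get_obs()["tcp_pos"]
for y in(168,172,176,183,185,217,219):
    print(y,[np.round(((q:=onz(m,(316.5,y),z))[:2]-p[:2])@np.c_[X,Y],4) for z in(.051,.021,.005)])
print("cam",-m["camera_from_world"][:3,:3].T@m["camera_from_world"][:3,3])
cv2.imwrite("pics/c3.png",np.vstack([cv2.resize(w[155:230,276:356],None,fx=5,fy=5,interpolation=2)]))
E
```

```text
col [ 48  50  51  50  49  49  50  56  69  77  78  76 107 159 184 188 189 188
 187 187 187 188 185 171 140 107  97  95  99  98  98  97 114 154 178 185
 186 185 186 186 185 185 184 184 183 184 183 184 183 184 183 183 182 184
 183 182 167 126  75  49  48  48  44  37  37  40]
172 [ 50  46  49  49  46  47  72 106 128 131 135 132 131 132 121 119 114 119
 121 116  97  93  98 108 112 115 114 108 112 107 108  99 100 101  89  67
  50  46  51  49  49  48]
178 [ 55  50  47  44  40  47 110 168 183 186 186 187 186 185 186 185 186 187
 185 189 186 187 189 186 187 188 189 187 190 187 190 187 190 188 157 110
  63  52  53  52  52  51]
200 [ 52  48  45  42  38  73 119 131 128 115 109 104 127 162 180 183 183 183
 183 185 186 185 185 185 185 188 185 176 177 185 187 188 180 156  98  58
  54  48  54  44  48  48]
210 [ 53  52  47  37  41  99 152 167 153 124 109 112 140 172 184 182 185 183
 184 182 184 185 182 183 183 185 178 170 179 184 187 185 168 126  73  46
  50  48  49  51  56  53]
168 [array([-0.0002,  0.0337]), array([-0.0002,  0.0273]), array([-0.0002,  0.0239])]
172 [array([-0.0002,  0.0307]), array([-0.0002,  0.0238]), array([-0.0002,  0.0202])]
176 [array([-0.0002,  0.0276]), array([-0.0002,  0.0203]), array([-0.0002,  0.0165])]
183 [array([-0.0002,  0.0221]), array([-0.0002,  0.0141]), array([-0.0002,  0.0099])]
185 [array([-0.0002,  0.0205]), array([-0.0002,  0.0123]), array([-0.0002,  0.008 ])]
217 [array([-0.0002, -0.0058]), array([-0.0002, -0.0175]), array([-0.0002, -0.0237])]
219 [array([-0.0002, -0.0075]), array([-0.0002, -0.0194]), array([-0.0002, -0.0257])]
cam [0.44831496 0.11068569 0.27817591]
```

View pics/c3.png

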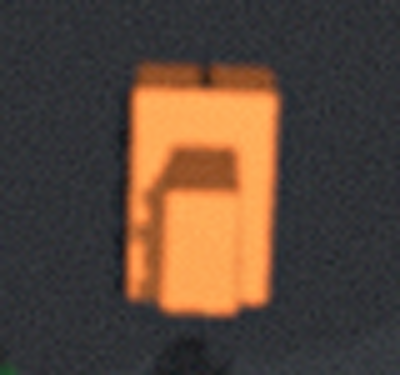

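arm_command:
  increments:
    - [[0.0008, 0.0036, -0.02], [0, 0, 0], 28]
    - [[0.0008, 0.0036, -0.06], [0, 0, 0], 28]
    - [[0.0008, 0.0036, -0.09], [0, 0, 0], 28]
    - [[0.0008, 0.0036, -0.105], [0, 0, 0], 28]
    - [[0.0008, 0.0036, -0.11], [0, 0, 0], 28]
    - [[0.0008, 0.0036, -0.11], [0, 0, 0], 28]
    - [[0.0008, 0.0036, -0.11], [0, 0, 0], 0]
    - [[0.0008, 0.0036, -0.11], [0, 0, 0], 0]
    - [[0.0008, 0.0036, -0.11], [0, 0, 0], 0]
    - [[0.0008, 0.0036, -0.11], [0, 0, 0], 0]
  newtons: 25

```text
clock: 13.65
tcp_pos: [0.4318, 0.034, 0.0437]
orientation: [-3.124, 0.335, -0.002]
contact_force: [0.1, 0.1, 2.2]
grip_width: 0.0111
```

```bash
python3 - <<'E'
from h import *
o=r.get_obs();rv=o["orientation"];print(o["clock"],o["tcp_pos"],"yaw",np.degrees(2*np.arctan2(rv[1],rv[0])),rv,o["grip_width"],o["contact_force"])
# red fulcrum corner from w2 at pose then is gone; top/side of now
for n,roi in(("top",(262,170,295,210)),("side",(265,215,310,245))):
    im=r.grab_frame(n);cv2.imwrite(f"pics/now_{n}.png",im);m=r.camera_model(n)
    g=im.astype(float);k=((g[...,2]>1.5*g[...,0])&(g[...,2]>1.5*g[...,1])&(g[...,2]>70)).astype(np.uint8)
    x0,y0,x1,y1=roi;z=np.zeros_like(k);z[y0:y1,x0:x1]=k[y0:y1,x0:x1]
    N,l,s,c=cv2.connectedComponentsWithStats(z)
    for i in range(1,N):
        pts=np.argwhere(l==i)[:,::-1]
        u=np.array([-.1724,.985]);A=np.array([onz(m,p,.05)[:2] for p in pts])
        print(n,s[i],c[i].round(1),"along",(A@u).min().round(4),(A@u).mean().round(4),(A@u).max().round(4),"across",(A@np.array([-u[1],u[0]])).mean().round(4))
E
```

```text
13.65 [0.43181939 0.03395565 0.04367779] yaw 347.7718349790773 [-3.12367402e+00  3.34600996e-01 -1.89844210e-03] 0.011120699484450023 [0.08699205 0.06137625 2.15577407]
top [274 178   2   3   5] [274.4 179.2] along -0.0241 -0.0226 -0.0213 across -0.6066
top [276 194   4   6  18] [277.3 196.7] along -0.0252 -0.0219 -0.0183 across -0.5642
side [276 221   3   4   7] [277.1 222.6] along -0.0247 -0.0208 -0.0171 across -0.611
side [292 226   8   6  35] [295.7 228.4] along -0.0254 -0.0192 -0.0129 across -0.5671
```

The clip is gripped. I'll lift it, turn it to the beam's yaw, hover over the fulcrum and look.

arm_command:
  increments:
    - [[0, 0, 0.03], [0, 0, 0], 0]
    - [[0, 0, 0.07], [0, 0, 0], 0]
    - [[0.01, 0.003, 0.107], [0, 0, -0.14], 0]
    - [[0.03, 0.01, 0.107], [0, 0, -0.28], 0]
    - [[0.06, 0.02, 0.107], [0, 0, -0.42], 0]
    - [[0.09, 0.03, 0.107], [0, 0, -0.56], 0]
    - [[0.12, 0.04, 0.107], [0, 0, -0.7], 0]
    - [[0.14, 0.045, 0.107], [0, 0, -0.84], 0]
    - [[0.148, 0.05, 0.107], [0, 0, -0.98], 0]
    - [[0.148, 0.05, 0.107], [0, 0, -1.12], 0]

```text
clock: 14.75
tcp_pos: [0.5805, 0.0852, 0.1499]
orientation: [-2.464, 1.948, 0.001]
contact_force: [-0.2, -0.1, 0.0]
grip_width: 0.011
```

arm_command:
  increments:
    - [[0, 0, 0], [0, 0, -0.063], 0]
    - [[0, 0, 0], [0, 0, -0.063], 0]
    - [[0, 0, 0], [-0.074, -0.013, -0.063], 0]
    - [[0, 0, 0], [-0.074, -0.013, -0.063], 0]
    - [[0, 0, 0], [-0.074, -0.013, -0.063], 0]
    - [[0, 0, 0], [-0.074, -0.013, -0.063], 0]

```text
clock: 15.35
tcp_pos: [0.5794, 0.0835, 0.1501]
orientation: [2.368, -1.986, 0.085]
contact_force: [-0.5, -0.6, -0.5]
grip_width: 0.0117
```

```bash
python3 - <<'E'
from h import *
o=r.get_obs();m=r.camera_model("wrist");w=r.grab_frame("wrist");s=r.grab_frame("side")
R=cv2.Rodrigues(o["orientation"])[0];print(o["clock"],o["tcp_pos"],o["grip_width"],"x",R[:,0].round(4),"yaw",np.degrees(np.arctan2(R[1,0],R[0,0])),"z",R[:,2].round(4))
np.save("wm.npy",m["camera_from_world"]);cv2.imwrite("pics/w3f.png",w)
cv2.imwrite("pics/w3.png",np.vstack([w[:, :],cv2.resize(s[160:260,250:410],(320,200),interpolation=2).repeat(2,1)]))
u=np.array([-.1724,.985]);n=np.array([-.985,-.1724])
for al,ac in((-.019,-.561),(-.019,-.611)):print(proj(m,[[*(al*u+ac*n),.05]]))
print("tcp",proj(m,[o["tcp_pos"]]),o["tcp_pos"][:2]@u,o["tcp_pos"][:2]@n)
E
```

```text
15.35 [0.57935571 0.08351785 0.15005853] 0.011657693217733921 x [ 0.1735 -0.982   0.0742] yaw -79.98104975213279 z [ 0.0102 -0.0735 -0.9972]
[[309.86567632 238.66330549]]
[[309.42318499 178.3327777 ]]
tcp [[317.90372923 283.31622859]] -0.017615840403608286 -0.5850638554600536
```

View pics/w3.png

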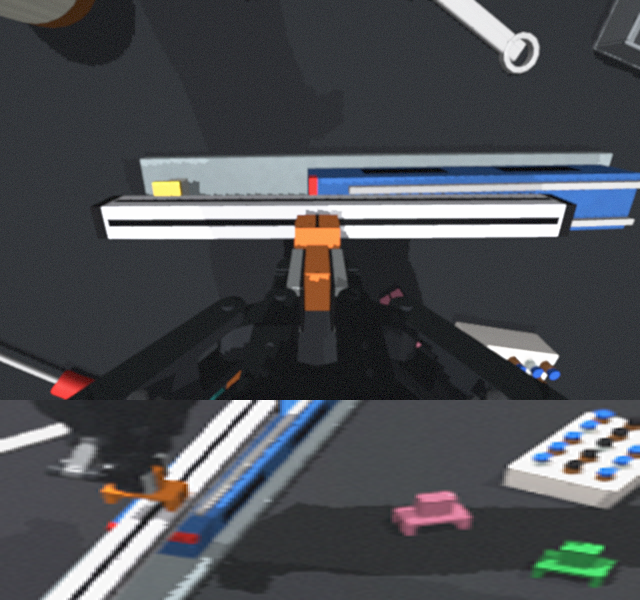

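In the wrist view the outboard edge of the red band is at about (308.5,185), against a prediction of 309.4 at along -0.019. The clip is held square with its centre near x=317 over the beam. One more numeric check of the lateral position and the red edge.

```bash
python3 - <<'E'
from h import *
m=r.camera_model("wrist");m["camera_from_world"]=np.load("wm.npy");w=cv2.imread("pics/w3f.png")
g=cv2.cvtColor(w,cv2.COLOR_BGR2GRAY).astype(int)
u=np.array([-.1724,.985]);n=np.array([-.985,-.1724])
for x in(200,260,380,450):
    c=g[190:250,x];k=np.where(c>150)[0]+190;a,b=k.min()-.5,k.max()+.5
    f=lambda y:onz(m,(x,y),.076-.075*((onz(m,(x,y),.076)[:2]@u)+.0186))
    A,B=f(a),f(b);print(x,a,b,"along",A[:2]@u,"across",A[:2]@n,B[:2]@n,(A+B)[:2]@n/2)
print("red row185 BGR",w[183:191,303:324].mean(0).round().astype(int).tolist())
b,gg,rr=[w[...,i].astype(int) for i in range(3)]
k=np.argwhere((rr>1.5*b)&(rr>1.5*gg)&(rr>70)&(np.indices(rr.shape)[0]>170)&(np.indices(rr.shape)[0]<197)&(abs(np.indices(rr.shape)[1]-312)<15))
print("red x",k[:,1].min(),k[:,1].max(),"y",k[:,0].min(),k[:,0].max(),"along",[onz(m,(x,186),.05)[:2]@u for x in(k[:,1].min()-.5,k[:,1].max()+.5)])
# clip roof corners in image: orange mask extents per row
o=(rr>1.4*gg)&(gg>1.5*b)&(rr>80)
for y in range(214,250,4):
    q=np.where(o[y,280:355])[0]+280
    if len(q):print(y,q.min(),q.max())
E
```

```text
200 189.5 238.5 along 0.05620919030017644 across -0.6097648514119588 -0.5733266768471662 -0.5915457641295625
260 189.5 238.5 along 0.015646701822478848 across -0.6097357902395129 -0.5733653337393184 -0.5915505619894157
380 189.5 237.5 along -0.0651555499873867 across -0.6098035863573708 -0.5742255403525781 -0.5920145633549745
450 189.5 237.5 along -0.11245964386755551 across -0.6099277628471093 -0.5742844472080963 -0.5921061050276027
red row185 BGR [[188, 184, 170], [187, 182, 168], [189, 184, 170], [179, 173, 156], [145, 134, 119], [96, 82, 143], [67, 62, 225], [66, 69, 246], [68, 72, 247], [68, 71, 246], [67, 71, 246], [66, 71, 246], [69, 72, 248], [108, 82, 244], [166, 104, 194], [195, 119, 111], [199, 121, 68], [198, 118, 65], [198, 119, 66], [201, 122, 70], [200, 121, 69]]
red x 308 316 y 176 195 along [np.float64(-0.017494108448018787), np.float64(-0.024350822494408227)]
218 298 336
222 295 338
226 296 338
230 296 339
234 296 339
238 295 339
242 294 340
246 294 339
```

arm_command:
  increments:
    - [[-0.0003, 0.0015, -0.008], [0, 0, 0], 0]
    - [[-0.0003, 0.0015, -0.016], [0, 0, 0], 0]
    - [[-0.0003, 0.0015, -0.022], [0, 0, 0], 0]
    - [[-0.0003, 0.0015, -0.028], [0, 0, 0], 0]
    - [[-0.0003, 0.0015, -0.034], [0, 0, 0], 0]
    - [[-0.0003, 0.0015, -0.039], [0, 0, 0], 0]
    - [[-0.0003, 0.0015, -0.043], [0, 0, 0], 0]
    - [[-0.0003, 0.0015, -0.0445], [0, 0, 0], 0]
    - [[-0.0003, 0.0015, -0.0445], [0, 0, 0], 0]
    - [[-0.0003, 0.0015, -0.0445], [0, 0, 0], 0]

```text
clock: 16.45
tcp_pos: [0.5793, 0.0856, 0.1058]
orientation: [2.368, -1.986, 0.087]
contact_force: [-1.0, -0.2, -0.5]
grip_width: 0.0113
```

```bash
python3 chk.py; python3 - <<'E'
from h import *
w=r.grab_frame("wrist");s=cv2.imread("pics/last_side.png");o=r.get_obs();print(o["contact_force"],o["moment"],o["grip_width"])
cv2.imwrite("pics/w4.png",np.hstack([cv2.resize(w[90:330,200:440],(400,400)),cv2.resize(s[190:270,240:320],(400,400),interpolation=2)]))
E
```

```text
clock 16.45 tcp [0.5793 0.0856 0.1058] along/across -0.0155 -0.5853 F [-0.97 -0.21 -0.52]
top white end along [0.1275, 0.127]
side white end along [0.133, 0.133]
[-0.64751197  0.42905203 -1.36101805] [ 0.07837317 -0.00679855  0.01217012] 0.011581796384894191
```

View pics/w4.png

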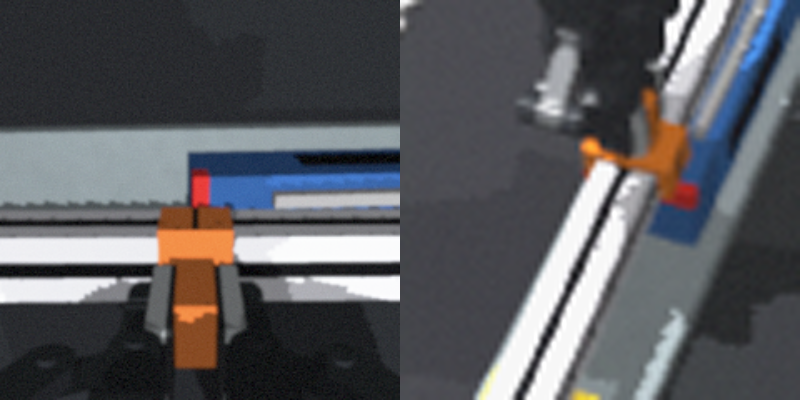

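The clip now straddles the beam above the red edge, with the legs on both sides and about 2 mm still to go. I'll lower slowly, then release.

arm_command:
  increments:
    - [[0, -0.0004, -0.0008], [0, 0, 0], 0]
    - [[0, -0.0004, -0.0014], [0, 0, 0], 0]
    - [[0, -0.0004, -0.0018], [0, 0, 0], 0]
    - [[0, -0.0004, -0.0018], [0, 0, 0], 0]
    - [[0, -0.0004, -0.0018], [0, 0, 0], 0]

```text
clock: 17.1
tcp_pos: [0.5791, 0.0852, 0.1038]
orientation: [2.368, -1.986, 0.086]
contact_force: [0.3, 0.0, -0.7]
grip_width: 0.0114
```

```bash
python3 chk.py
```

```text
clock 17.1 tcp [0.5791 0.0852 0.1038] along/across -0.0159 -0.5851 F [ 0.27  0.04 -0.68]
top white end along [0.1275, 0.1275]
side white end along [0.133, 0.1325]
```

arm_command:
  increments:
    - [[0, 0, -0.0004], [0, 0, 0], 0]
    - [[0, 0, -0.0006], [0, 0, 0], 0]
    - [[0, 0, -0.0006], [0, 0, 0], 0]
    - [[0, 0, -0.0006], [0, 0, 0], 0]

```text
clock: 17.6
tcp_pos: [0.5793, 0.0852, 0.1035]
orientation: [2.368, -1.986, 0.087]
contact_force: [-0.2, -0.1, 2.9]
grip_width: 0.0114
```

```bash
python3 chk.py
```

```text
clock 17.6 tcp [0.5793 0.0852 0.1035] along/across -0.0159 -0.5853 F [-0.15 -0.06  2.89]
top white end along [0.1275, 0.127]
side white end along [0.133, 0.1325]
```

Contact at 2.9 N, so the clip is on the beam. I'll raise the pose 0.3 mm to ease it, open, and withdraw along the tool axis.

arm_command:
  increments:
    - [[0, 0, 0.0003], [0, 0, 0], 0]
    - [[0, 0, 0.0003], [0, 0, 0], 14]
    - [[0, 0, 0.0003], [0, 0, 0], 22]
    - [[0, 0, 0.0003], [0, 0, 0], 32]
    - [[0, 0, 0.0003], [0, 0, 0], 32]
    - [[0, 0.001, 0.01], [0, 0, 0], 32]
    - [[-0.0003, 0.002, 0.025], [0, 0, 0], 32]
    - [[-0.001, 0.004, 0.05], [0, 0, 0], 32]
    - [[-0.001, 0.005, 0.09], [0, 0, 0], 32]
    - [[-0.001, 0.005, 0.12], [0, 0, 0], 32]

```text
clock: 18.7
tcp_pos: [0.5786, 0.0909, 0.2269]
orientation: [2.37, -1.987, 0.089]
contact_force: [-0.2, 1.1, -0.5]
grip_width: 0.0273
```

```bash
python3 chk.py; python3 - <<'E'
from h import *
m=r.camera_model("wrist");w=r.grab_frame("wrist");s=cv2.imread("pics/last_side.png");t=cv2.imread("pics/last_top.png")
cv2.imwrite("pics/w5f.png",w);np.save("wm5.npy",m["camera_from_world"])
cv2.imwrite("pics/w5.png",np.vstack([np.hstack([cv2.resize(w[120:320,200:440],(480,400),interpolation=2),cv2.resize(s[190:290,240:320],(320,400),interpolation=2)])]))
u=np.array([-.1724,.985]);n=np.array([-.985,-.1724])
for q in blobs(w,(8,130,80),(19,255,255),100):print(q)
for ac in(-.561,-.611):print("edge px",proj(m,[[*(-.018*u+ac*n),.05]]))
print("expected post top centre px",proj(m,[[*((-.018+.0027)*u-.5855*n*-1),.111]]))
E
```

```text
clock 18.7 tcp [0.5786 0.0909 0.2269] along/across -0.0102 -0.5856 F [-0.2   1.13 -0.53]
top white end along [0.1795, 0.1805]
side white end along [0.133, 0.1325]
(np.int32(2858), array([60.1, 13.6]), ((56.0, 17.0), (34.0, 112.0), 90.0))
(np.int32(956), array([311.8, 198.3]), ((312.8089599609375, 197.00563049316406), (46.097713470458984, 27.48811149597168), 88.31531524658203))
edge px [[312.00481922 210.34003882]]
edge px [[311.76524463 163.50081869]]
expected post top centre px [[315.3380299  714.08549244]]
```

No more pictures can be viewed, so the remaining checks are numeric. I'll move the hand well clear first.

arm_command:
  increments:
    - [[-0.04, -0.02, 0.04], [0, 0, 0], 32]
    - [[-0.08, -0.06, 0.06], [0, 0, 0], 32]
    - [[-0.11, -0.1, 0.06], [0, 0, 0], 32]
    - [[-0.13, -0.15, 0.06], [0, 0, 0], 32]
    - [[-0.14, -0.2, 0.06], [0, 0, 0], 32]
    - [[-0.15, -0.25, 0.06], [0, 0, 0], 32]
    - [[-0.16, -0.3, 0.06], [0, 0, 0], 32]
    - [[-0.16, -0.3, 0.06], [0, 0, 0], 32]

```text
clock: 19.65
tcp_pos: [0.4156, -0.2141, 0.2831]
orientation: [2.361, -1.992, 0.086]
contact_force: [0.7, -0.0, -0.0]
grip_width: 0.0272
```

```bash
python3 chk.py; python3 - <<'E'
from h import *
u=np.array([-.1724,.985]);n=np.array([-.985,-.1724])
def mask(im):
    h=cv2.cvtColor(im,cv2.COLOR_BGR2HSV);return cv2.inRange(h,np.array((6,120,60)),np.array((20,255,255)))
m=r.camera_model("wrist");m["camera_from_world"]=np.load("wm5.npy");w=cv2.imread("pics/w5f.png");k=mask(w)
g=cv2.cvtColor(w,cv2.COLOR_BGR2GRAY)
for y in range(172,224,3):
    q=np.where(k[y,290:335])[0]+290
    if len(q):
        A=[(onz(m,(x,y),.081)[:2]@u+.018).round(4) for x in(q.min()-.5,q.max()+.5)];B=onz(m,((q.min()+q.max())/2,y),.111)
        print(y,q.min(),q.max(),"roof x",A,"mid",np.mean(A).round(4),"across@.081",(onz(m,(312,y),.081)[:2]@n).round(4),"post mid",(B[:2]@u+.018).round(4),int(g[y,q.min()+2]),int(g[y,312]))
print("g col312",g[165:228,312].tolist())
for nm,roi in(("top",(262,165,300,212)),("side",(262,190,315,245))):
    im=cv2.imread(f"pics/last_{nm}.png");m=r.camera_model(nm);k=mask(im);z=np.zeros_like(k);x0,y0,x1,y1=roi;z[y0:y1,x0:x1]=k[y0:y1,x0:x1]
    p=np.argwhere(z)[:,::-1]
    print(nm,len(p),cv2.minAreaRect(p.astype(np.float32)))
    e=lambda x,y,zz:np.r_[(-.018+x)*u+(-.5855+y)*n,zz]
    c=[e(x+.0015,y,.081) for x in(-.012,.012) for y in(-.019,.019)]+[e(x+.003,y,.111) for x in(-.006,.006) for y in(-.01,.01)]+[e(x,y,.06) for x in(-.012,.012) for y in(-.019,.019)]
    h=cv2.convexHull(proj(m,c).astype(np.float32));H=np.zeros_like(k);cv2.fillConvexPoly(H,h.astype(np.int32),255)
    q=np.argwhere(H)[:,::-1];print(" expected hull",len(q),cv2.minAreaRect(h),"centroids",p.mean(0).round(1),q.mean(0).round(1),"bbox",p.min(0),p.max(0),h.reshape(-1,2).min(0).round(1),h.reshape(-1,2).max(0).round(1))
E
```

```text
clock 19.65 tcp [ 0.4156 -0.2141  0.2831] along/across -0.2825 -0.3725 F [ 0.65 -0.04 -0.04]
top white end along [0.1255, 0.125]
side white end along [0.133, 0.1325]
175 302 324 roof x [np.float64(0.0113), np.float64(-0.0098)] mid 0.0007 across@.081 -0.6062 post mid 0.0026 105 76
178 300 326 roof x [np.float64(0.0131), np.float64(-0.0117)] mid 0.0007 across@.081 -0.6034 post mid 0.0026 182 181
181 301 315 roof x [np.float64(0.0123), np.float64(-0.0015)] mid 0.0054 across@.081 -0.6006 post mid 0.0067 205 206
184 302 316 roof x [np.float64(0.0114), np.float64(-0.0025)] mid 0.0044 across@.081 -0.5978 post mid 0.0059 204 206
187 302 317 roof x [np.float64(0.0114), np.float64(-0.0034)] mid 0.004 across@.081 -0.5949 post mid 0.0055 203 190
190 302 320 roof x [np.float64(0.0115), np.float64(-0.0062)] mid 0.0026 across@.081 -0.592 post mid 0.0043 205 104
193 300 326 roof x [np.float64(0.0134), np.float64(-0.0119)] mid 0.0007 across@.081 -0.5891 post mid 0.0027 202 113
196 300 326 roof x [np.float64(0.0134), np.float64(-0.0119)] mid 0.0007 across@.081 -0.5862 post mid 0.0027 204 140
199 302 3
[... 1169 characters left out ...]
00, 201, 193, 178, 122, 68, 36, 27, 28, 32, 32, 34, 38]
top 168 ((273.9479675292969, 187.66183471679688), (17.41054916381836, 10.339888572692871), 81.25383758544922)
 expected hull 239 ((272.8396301269531, 186.8705291748047), (17.907329559326172, 11.747110366821289), 79.42802429199219) centroids [273.7 187.8] [272.5 186.5] bbox [268 179] [280 196] [265.5 177.2] [280.2 196.5]
side 234 ((287.7500305175781, 217.25001525878906), (20.55480194091797, 19.60611915588379), 18.434947967529297)
 expected hull 404 ((287.5286865234375, 218.3052215576172), (21.32634735107422, 20.028696060180664), 15.685493469238281) centroids [287.1 218.2] [286.1 218.2] bbox [276 206] [297 229] [275.9 206.4] [297.6 230.4]
```

The numeric checks agree, so I'm handing in.

```bash
python3 -c "
from bench import r
print(r.get_obs()['clock'],r.get_obs()['contact_force'].round(2));print(r.hand_in())"
```

```text
19.75 [0.54 1.02 0.31]
the job is handed in; nothing more can be done
None
```

The beam is tipped onto the yellow catch, with the small orange clip seated over the red fulcrum edge. I handed the job in at 19.75 s, with the gripper well clear.

**What I did**
- I pushed the beam along the bed with the closed fingertips. The highest force I read was about 4.5 N, taken at the end of each move.
- From about 28 mm short of mid-beam I went in 2 mm steps. After each one I took the finger off and waited about half a second, until the beam tipped by itself.
- I then gripped the clip by its post, turned and tilted it to match the beam, and lowered it until contact read 2.9 N. I released it and withdrew.

**Last checks**
- **Beam:** still tipped. The end of its white top read the same before and after the clip went on, within 0.5 mm in the top and side views.
- **Clip:** the wrist view put the roof centre about 0.7 mm outboard of the edge and square to the beam. The top and side outlines fit a seated clip to about a pixel (roughly 2 mm) on most sides. The top-view outline was up to 2.5 px short on one side, and its centre was about 1 px off.
- **Not confirmed by eye:** the picture limit ran out just after release, so the final seating and the undisturbed bench rest on numbers only. I did not re-measure the bystanders.
- **Disagreement:** one top-view beam reading was wrong because the arm blocked the camera. It came back consistent once the arm moved away.

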